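# Carry the top-heavy bottle caddy to the buffet riser

### The arm

A 7-joint arm with a two-finger parallel gripper is mounted at the origin on the work surface. World frame = base frame: x ahead of the robot, y to its left, z up, the work surface at z = 0. Lengths are in m, angles in rad, forces in N, time in s.
With the tool pointing down it reaches from about 0.425 to 0.925 m from the base axis. Payload 6.8 kg.
Tool frame: the origin (TCP) lies midway between the tips of the shut fingers; the grasp point (between the pads) lies 19 mm behind it (r.grip_depth is the distance from the TCP to the grasp point, in m); z points along the fingers, y is the line along which they close (so a half turn about z gives the same grasp; the last joint's range is limited). The gripper opens to 85 mm and grips with 20 to 120 N. Pads are 22 mm wide; open, the fingers measure 114 mm over their backs; the gripper's body (76 mm by 85 mm) begins 54 mm behind the grasp point. The pads swing forward as they close: fully open they stand 13 mm farther back than shut.
Start: joints at [-1.445, 0.477, 0.022, 1.555, -0.011, 1.109, -0.083], TCP at [0.156, 0.657, 0.231] pointing down, gripper open.
Joint ranges: [-2.96, 2.96], [-0.34, 2.1], [-1.41, 1.46], [0.24, 2.44], [-1.37, 4.51], [0.17, 1.92], [-2.96, 2.96]. Speed limits (rad/s): [2.39, 2.39, 3.14, 3.14, 3.14, 3.14, 3.14].

### API

Orientations are given as a rotation vector (axis times angle).
In Python, from bench import telemetry, grab_frame, calibration, order, silhouettes, r gives the robot as it stands.
- The arm moves only by the tool apply_moves, never from a script. Its argument "moves" is a list of rows, each a list of 7 numbers: the turn, a rotation vector about the tool's x, y, z scaled (see below), then the shift along the tool's x, y, z scaled (see below), then the opening, from -1 (shut) to 1 (fully open). A call has exactly 8 rows; each row shifts and turns the commanded pose from where the row before left it, along the tool's axes as they then stand; what a row does not reach is not made up. The controller multiplies each number of a shift by 1000 mm and each number of a turn by 6 degrees. A row lasts 1/12 s, in which the tool goes at most 41.7 mm and 7.16 degrees, less where a joint would pass 70% of its speed; a pose out of reach is approached as far as the arm can. A call with a number of a shift or a turn outside -1 to 1 is refused whole. A call with a gripper value outside its range is refused whole. The fingers move at their own pace and stop on an object; "grip_force" is the grip in N (left out, the last holds). Time passes only in rows, so rows that do not move let the fingers close, or fill a call up. It gives the time, the measured TCP pose, the force, the opening and the grip force at its end, in the units of the state.
- telemetry.get_obs(): the state, without advancing time (a new reading comes with each control period).
- grab_frame(name): name is "side" or "top" or "wrist"; returns the picture (400x640x3 uint8, blue, green, red); there is no depth.
- calibration(name): a dict with "fx", "fy", "cx", "cy" (pixels), "world_from_camera" (4x4, takes a point from camera to world coordinates); the wrist camera has in their place "mount" (4x4, takes a point from camera to tool coordinates, whose origin is the TCP and whose axes are the flange's). Camera axes: x right, y down, z forward; pixel columns grow to the right and rows downward; lengths in m; the calibration is good to about 2 mm. A picture is of the moment at which its call begins: read the wrist's pose just before it. calibration takes no time and is no camera call.
- order.hand_in(): hands the job in; it is judged then, once.
Trained networks look in the newest picture that a camera, given by its name, has taken for a name from the list of things; names that differ only in an ending like _2 or _b are one class to them, and where a whole thing is asked for, a point or a joint stands for the part that bears it (a point fixed in the world has none). Each returns a list of dicts, best first, with "p" (0 to 1); they miss things now and then, are a little off and sometimes report something else, mostly with a low value. They report only what shows in the picture. A call takes as long as a camera call. They do not tell look-alikes from the thing itself.
- silhouettes(thing, camera): "mask" (400x640 bool, what is visible of it) and "extent" ([centre column, centre row, width, height] in pixels, round what is visible of it).
The state is a dict: "clock": time; "joints": joint angles; "qvel": joint speeds; "tau": joint torques, N m; "tcp_pos": TCP position; "orientation": TCP orientation; "contact_force": force on the tool from outside, world axes, zero at the start; "moment": the same for the moment, N m; "grip_width": finger opening in m; "gripper_force": force on a finger pad.
Only numpy, scipy, OpenCV 4.12 (cv2) and the standard library are available. Lean on these libraries where they do the work, as an engineer would, in place of code of your own. Each camera call takes 0.05 s, during which the arm holds its last target. There are 200 camera calls.

### The job

Take the wooden bottle caddy by the grip of its swing handle only, lift it a few centimetres clear of the table and carry it at an easy pace, at least five seconds in the air, keeping it level all the way although it is top-heavy under its handle. Set it down gently, flat, lengthways and in the middle on top of the dark wooden riser with both bottles upright in their wells, then let go. Do not touch the tray or the bottles, and leave the other things on the table where they are.

Things in the scene. Friction and masses are not known exactly. Their poses are not given: they have to be found in the camera images.
- handle: swing handle of the bottle caddy, 0.05 kg: two upright steel straps, 56 mm either side of the middle, from the hinge pins up to a dark wooden grip bar. Origin on the hinge line midway between the pins; z points up to the grip, y along the hinge line and the bar. At rest it stands upright by itself on its light hinge spring
- hinge (a point): middle of the hinge that joins handle and caddy, turning with the caddy (axes as the caddy's). It turns up to 0.9 rad either way about y, with a centring spring of 0.10 N m per rad between handle and caddy (zero with the handle square to the tray), viscous grease drag of 0.08 N m s per rad and no dry friction
- grip (a point): middle of the wooden grip bar, 165 mm from the hinge line along the handle's z. The bar is 108 mm long (handle y), 16 mm thick (handle x) and 32 mm high (handle z); it is open below and sturdy enough for a full grip. Its axes are the handle's
- caddy: wooden tray 160 (x) by 294 mm (y), walls 45 mm high, 0.32 kg. Origin on the hinge line, 50 mm above its underside; z up, y along the hinge. Its own centre of mass is 35 mm below the hinge
- load (a point): centre of mass of caddy and both bottles, 0.92 kg together, nominally 27 mm ABOVE the hinge line (0.25 N m per rad): hung from its handle the caddy is top-heavy and capsizes slowly about y (time constant about 0.6 s, inertia about the hinge 0.006 kg m2) unless the handle is worked to balance it. Axes as the caddy's
- bottle_a: tall glass bottle, 62 mm across, 255 mm high, 0.3 kg (varies), standing loose in the well 105 mm towards the caddy's -y end, on the 8 mm tray floor. Origin at the centre of its underside, z up; centre of mass about 100 mm above it
- bottle_b: the same kind of bottle in the well 105 mm towards the caddy's +y end; origin at the centre of its underside, z up
- riser: dark wooden buffet riser, a plain step fixed on the table: 240 mm (x) by 340 mm (y), 50 mm high. Origin at the centre of its underside, its top 50 mm above; the caddy stands on it lengthways (caddy y along riser y, either way round)
- grapes: bystander: bunch of dark grapes, about 130 by 80 mm, 60 mm high; origin on its underside
- herb_jar: bystander: small upright herb jar, 48 mm across, 85 mm high; origin at the centre of its underside
- mug: bystander: white mug, 80 mm across, 90 mm high; origin at the centre of its underside
Mind the look-alikes: they are no part of the job. Leave any pink, purple or yellow look-alike of the bottle_a alone.

How it is judged:
On the way:
1. the caddy is carried level (within 0.15 rad), at least 25 mm clear of the table and off everything, for five seconds on end (height (world z) of caddy above 0.075 m and angle between caddy's own z axis and vertical below 0.15 rad and contact force between caddy and riser below 0.2 N and linear speed of caddy below 0.4 m/s and contact force between caddy and grapes below 0.2 N and contact force between caddy and herb_jar below 0.2 N and contact force between caddy and mug below 0.2 N), for 5 s.
At the end, for the whole second after the job is handed in: The caddy stands flat (within 0.05 rad) on top of the riser, within 35 mm of its middle and 0.17 rad of its length, at rest; both bottles stand upright (within 0.1 rad) in their wells, at rest (horizontal distance between caddy and riser below 0.035 m and angle between the y axis of caddy and the y axis of riser, either way round below 0.17 rad and height (world z) of caddy between 0.094 and 0.106 m and angle between caddy's own z axis and vertical below 0.05 rad and linear speed of each of caddy, bottle_a, bottle_b below 0.03 m/s and angle between each of bottle_a, bottle_b's own z axis and vertical below 0.1 rad and z of each of bottle_a, bottle_b in the frame of caddy below -0.034 m and y of bottle_a in the frame of caddy below -0.09 m and y of bottle_b in the frame of caddy above 0.09 m); the robot touches nothing.
It fails at once if the caddy tips more than 0.25 rad or a bottle more than 0.35 rad (angle between caddy's own z axis and vertical above 0.25 rad or angle between any of bottle_a, bottle_b's own z axis and vertical above 0.35 rad).
It fails at once if the robot touches the tray (it may hold only the handle) (contact force between any of the fingers, the arm and caddy above 1.5 N).
It fails at once if the robot touches a bottle (contact force between any of the fingers, the arm and bottle_a above 1.5 N or contact force between any of the fingers, the arm and bottle_b above 1.5 N).
It fails at once if the caddy is slammed down on the riser (over 35 N) (contact force between caddy and riser above 35 N).
It fails at once if another thing on the table is shifted by more than 25 mm or knocked over (distance of any of grapes, herb_jar, mug from where it was at the start of the episode above 0.025 m or angle between any of grapes, herb_jar, mug's own z axis and vertical above 0.4 rad).
It also fails if it takes over 69 s, if anything falls off the work surface, if the arm or the gripper's body presses on something with over 40 N, if the wrist force passes 120 N, or if a joint passes its speed limit or range.

## Working session

There is one attempt and no reset: what is moved stays moved. The work goes in short steps, Python scripts to look and compute and a tool call to move; the robot and the scene stay as the last step left them, time stands still between calls to the robot, and variables do not carry over. Pictures are saved under pics/ and viewed, at most 10 in all, crops included, and the job is handed in when it is done.

Besides the shell and the picture viewer there is one more tool, called as name(argument=value, ...) on one line, values as JSON. apply_moves: Moves the arm, as the interface text tells. Its arguments: {"type":"object","properties":{"moves":{"type":"array"},"grip_force":{"type":"number"}},"required":["moves"]}

```bash
mkdir -p pics; ls; python3 - <<'E'
from bench import telemetry, grab_frame, calibration, r
import cv2,numpy as np
print(telemetry.get_obs())
a=grab_frame("top");b=grab_frame("side")
cv2.imwrite("pics/top.png",a);cv2.imwrite("pics/side.png",b)
for n in("top","side","wrist"):print(n,calibration(n))
print(r.grip_depth)
E
```

```text
pics
{'clock': 0.0, 'joints': array([-1.44509923,  0.47781407,  0.02235125,  1.55646167, -0.01147661,
        1.10931151, -0.08313055]), 'qvel': array([ 0.00110787,  0.00046869,  0.00191683,  0.00051784,  0.00076274,
       -0.00035756,  0.0004385 ]), 'tau': array([ 8.26536348e-05, -5.96450329e+01,  1.60799358e+00, -2.81199592e+01,
        1.24835011e-02,  9.56367032e-03,  4.13978611e-06]), 'tcp_pos': array([0.1562689 , 0.65604316, 0.23031228]), 'orientation': array([-3.66419348e-01, -3.12009692e+00,  2.93029946e-03]), 'contact_force': array([-0.76825571, -0.90207226,  0.02054678]), 'moment': array([-0.01458188, -0.05817267,  0.02324377]), 'gripper_force': 0.0, 'grip_width': 0.0854951823363876}
top {'fx': 511.85901023164433, 'fy': 511.85901023164433, 'cx': 315.87714725765574, 'cy': 194.69698785509055, 'world_from_camera': array([[-0.01327279, -0.97859671,  0.20535897,  0.19589483],
       [-0.99990392,  0.01216843, -0.00663977,  0.04028738],
       [ 0.00399876, -0.20542736, -0.9786642 ,  1.63484214],
       [ 0.        ,  0.        ,  0.        ,  1.        ]])}
side {'fx': 399.1359736507705, 'fy': 399.1359736507705, 'cx': 310.7976766305505, 'cy': 189.79920697839847, 'world_from_camera': array([[ 0.91914885, -0.31267123,  0.23958732,  0.17774605],
       [-0.39370103, -0.70937098,  0.58463007, -0.73785095],
       [-0.01284071, -0.63168783, -0.77511651,  1.15267815],
       [ 0.        ,  0.        ,  0.        ,  1.        ]])}
wrist {'fx': 345.7462384437533, 'fy': 345.7462384437533, 'cx': 322.4032103100616, 'cy': 200.98597534533798, 'mount': array([[-1.14055066e-04, -9.66250465e-01, -2.57604398e-01,
         6.52642271e-02],
       [ 9.99999992e-01, -1.23916110e-04,  2.20451740e-05,
        -1.08508599e-03],
       [-5.32224947e-05, -2.57604394e-01,  9.66250471e-01,
        -1.41938461e-01],
       [ 0.00000000e+00,  0.00000000e+00,  0.00000000e+00,
         1.00000000e+00]])}
0.0187
```

View pics/top.png

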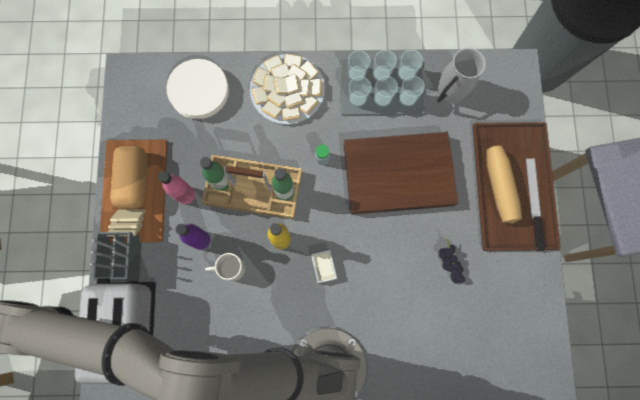

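View pics/side.png

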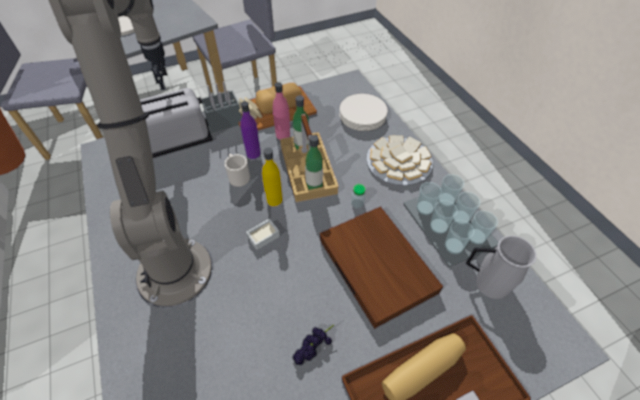

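The top view shows the caddy at about (252,187) with its grip bar near (245,170), and the riser at (400,172). A pink, a purple and a yellow look-alike bottle, the mug (228,266), the herb jar (322,152) and the grapes (452,262) are also visible. The side view agrees.

```bash
cat > h.py <<'E'
import numpy as np,cv2
from bench import telemetry, grab_frame, calibration, order, silhouettes, r
def ray(n,u,v):
    c=calibration(n);T=c["world_from_camera"]
    d=T[:3,:3]@np.array([(u-c["cx"])/c["fx"],(v-c["cy"])/c["fy"],1]);return T[:3,3],d
def atz(n,u,v,z):
    o,d=ray(n,u,v);return o+d*(z-o[2])/d[2]
def proj(n,p):
    c=calibration(n);T=np.linalg.inv(c["world_from_camera"]);q=T[:3,:3]@np.asarray(p)+T[:3,3]
    return np.array([c["fx"]*q[0]/q[2]+c["cx"],c["fy"]*q[1]/q[2]+c["cy"]])
def rect(n,m,z):
    k=cv2.findContours(m.astype(np.uint8),cv2.RETR_EXTERNAL,cv2.CHAIN_APPROX_NONE)[0]
    k=max(k,key=len)[:,0]
    w=np.array([atz(n,u,v,z)[:2] for u,v in k],np.float32)
    return cv2.minAreaRect(w)
E
python3 - <<'E'
from h import *
ims={}
for n in("top","side"):
    im=grab_frame(n)
    for t,z in(("riser",.05),("handle",.215),("caddy",.045),("bottle_a",.25),("mug",.09),("herb_jar",.085),("grapes",.03)):
        for d in silhouettes(t,n)[:5]:
            if d["p"]<.3: continue
            print(n,t,round(d["p"],2),np.round(d["extent"],1),d["mask"].sum(),[np.round(x,3) for x in rect(n,d["mask"],z)])
            if t in("handle","caddy"): 
                cv2.drawContours(im,cv2.findContours(d["mask"].astype(np.uint8),0,2)[0],-1,(0,0,255) if t=="handle" else (255,0,0),1)
    ims[n]=im
a=cv2.resize(ims["top"][135:235,180:320],None,fx=4,fy=4,interpolation=2)
b=cv2.resize(ims["side"][80:210,260:350],None,fx=400/130,fy=400/130,interpolation=2)[:400]
cv2.imwrite("pics/z.png",np.hstack([a[:400,:520],b[:400,:277]]))
E
```

```text
top riser 0.67 [400.8 172.5 115.2  80.6] 8074 [array([ 0.6  , -0.237]), array([0.25 , 0.347]), np.float64(4.418)]
top riser 0.62 [250.4 188.7 102.5  62. ] 3319 [array([0.56 , 0.234]), array([0.297, 0.166]), np.float64(79.994)]
top handle 0.74 [251.6 184.4 100.8  65.1] 3726 [array([0.522, 0.214]), array([0.266, 0.15 ]), np.float64(80.092)]
top caddy 0.79 [249.4 188.9  98.2  63.3] 3265 [array([0.561, 0.235]), array([0.297, 0.168]), np.float64(80.087)]
top bottle_a 0.96 [192.2 238.7  34.5  25.7] 637 [array([0.379, 0.368]), array([0.105, 0.056]), np.float64(63.219)]
top bottle_a 0.92 [177.  190.6  33.2  29.9] 713 [array([0.514, 0.42 ]), array([0.122, 0.056]), np.float64(45.292)]
top bottle_a 0.74 [282.4 186.7  19.3  34.3] 527 [array([0.518, 0.124]), array([0.095, 0.054]), np.float64(13.872)]
top bottle_a 0.71 [213.7 173.8  30.5  37.6] 681 [array([0.551, 0.315]), array([0.12 , 0.059]), np.float64(33.951)]
top bottle_a 0.66 [276.6 237.9  26.   29.1] 496 [array([0.375, 0.135]), array([0.078, 0.058]), np.float64(33.198)]
top mug 0.94 [227.8 267.1  40.5  25.1] 676 [array([0.304, 0.296]), arra
[... 1067 characters left out ...]
5.792)]
side bottle_a 0.71 [311.6 161.6  16.9  55.6] 802 [array([0.51 , 0.051]), array([0.234, 0.056]), np.float64(65.797)]
side bottle_a 0.68 [281.6 110.5  18.7  51.2] 755 [array([0.504, 0.327]), array([0.304, 0.059]), np.float64(74.933)]
side mug 0.73 [237.7 172.3  23.5  28.2] 585 [array([0.299, 0.259]), array([0.159, 0.072]), np.float64(85.92)]
side herb_jar 0.63 [358.9 197.4  13.5  23.7] 291 [array([ 0.643, -0.02 ]), array([0.106, 0.044]), np.float64(62.006)]
side herb_jar 0.35 [309.1 159.2  59.   88.2] 2180 [array([0.553, 0.238]), array([0.43 , 0.164]), np.float64(80.176)]
side grapes 0.77 [313.  346.8  41.3  37.5] 686 [array([ 0.304, -0.397]), array([0.118, 0.06 ]), np.float64(14.613)]
```

View pics/z.png

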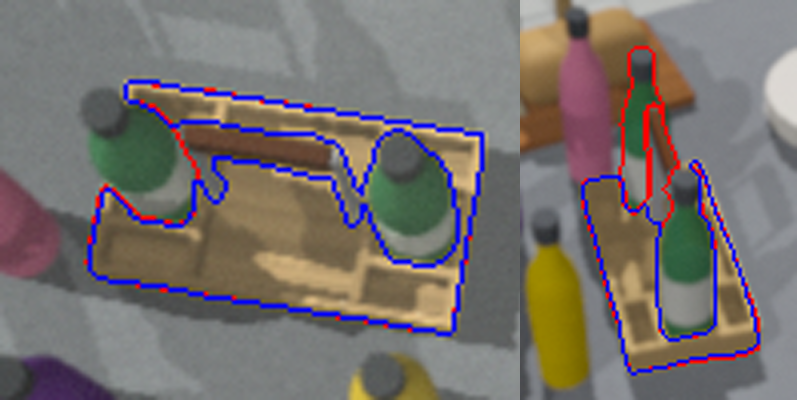

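The tray's corners project well at its rim height. The caddy has a yaw of about −10° and a size of 297×168 mm against the given 294×160. The bar shows around (244,172) in the top view. Next I'll work out its position and plan the approach.

```bash
cat >> h.py <<'E'
from scipy.spatial.transform import Rotation as R
def down(yaw): # tool z down, tool x at angle yaw
    c,s=np.cos(yaw),np.sin(yaw)
    return R.from_matrix(np.array([[c,s,0],[s,-c,0],[0,0,-1.]]))
def plan(p0,R0,poses,g):
    out=[]
    for p,Rt in poses:
        s=R0.inv().apply(np.array(p)-p0); t=np.degrees((R0.inv()*Rt).as_rotvec())/6
        out.append([round(float(x),3) for x in t]+[round(float(x),4) for x in s]+[g])
        p0,R0=np.array(p),Rt
    for i in range(0,len(out),8): print("[",",\n".join(map(str,out[i:i+8])),"]")
def state():
    o=telemetry.get_obs();return o,o["tcp_pos"],R.from_rotvec(o["orientation"])
E
python3 - <<'E'
from h import *
for q in((244.5,170.5),):
    print("bar",atz("top",*q,.231),atz("top",*q,.215))
c=[atz("top",*q,.045)[:2] for q in((211.75,155),(300.75,168),(293,218.25),(202.5,203))]
print(np.round(c,3),np.mean(c,0))
print("jar",atz("top",322,151,.085)," pred bar px top/side",proj("top",(.563,.235,.215)),proj("side",(.563,.235,.215)))
o,p,R0=state()
print(p,np.degrees(np.arctan2(*R0.as_matrix()[[1,0],0])))
pt=np.array([.563,.235,.33]);y0=np.arctan2(*R0.as_matrix()[[1,0],0]);y1=np.radians(80)
poses=[(p+[0,0,.033*k],R0) for k in(1,2,3)]
pu=poses[-1][0]
N=21
for k in range(1,N+1):
    f=k/N; poses.append((pu+(pt-pu)*f,down(y0+(y1-y0)*f)))
plan(p,R0,poses,1)
E
```

```text
bar [0.56291808 0.23173848 0.231     ] [0.56710115 0.2339205  0.215     ]
[[0.664 0.363]
 [0.618 0.077]
 [0.455 0.102]
 [0.507 0.388]] [0.56098738 0.23269621]
jar [0.66152226 0.00861673 0.085     ]  pred bar px top/side [244.10013339 171.89409183] [305.94713441 127.03287005]
[0.1563725  0.65666206 0.23132624] 166.60468544390872
[ [0.0, 0.0, 0.0, -0.0, 0.0, -0.033, 1],
[0.0, 0.0, 0.0, -0.0, 0.0, -0.033, 1],
[0.0, 0.0, 0.0, -0.0, 0.0, -0.033, 1],
[0.001, 0.0, 0.687, -0.0235, -0.015, 0.0, 1],
[0.0, 0.0, 0.687, -0.0245, -0.0133, 0.0, 1],
[0.0, 0.0, 0.687, -0.0254, -0.0115, 0.0, 1],
[0.0, 0.0, 0.687, -0.0262, -0.0097, 0.0, 1],
[0.0, 0.0, 0.687, -0.0268, -0.0078, 0.0, 1] ]
[ [0.0, 0.0, 0.687, -0.0273, -0.0058, 0.0, 1],
[0.0, 0.0, 0.687, -0.0276, -0.0038, 0.0, 1],
[0.0, 0.0, 0.687, -0.0278, -0.0018, 0.0, 1],
[0.0, 0.0, 0.687, -0.0279, 0.0002, 0.0, 1],
[0.0, 0.0, 0.687, -0.0278, 0.0022, 0.0, 1],
[0.0, 0.0, 0.687, -0.0276, 0.0042, 0.0, 1],
[0.0, 0.0, 0.687, -0.0272, 0.0061, 0.0, 1],
[0.0, 0.0, 0.687, -0.0267, 0.0081, 0.0, 1] ]
[ [0.0, 0.0, 0.687, -0.026, 0.01, 0.0, 1],
[0.0, 0.0, 0.687, -0.0253, 0.0118, 0.0, 1],
[0.0, 0.0, 0.687, -0.0243, 0.0136, 0.0, 1],
[0.0, 0.0, 0.687, -0.0233, 0.0153, 0.0, 1],
[0.0, 0.0, 0.687, -0.0221, 0.017, 0.0, 1],
[0.0, 0.0, 0.687, -0.0209, 0.0185, 0.0, 1],
[0.0, 0.0, 0.687, -0.0195, 0.02, 0.0, 1],
[0.0, 0.0, 0.687, -0.018, 0.0213, 0.0, 1] ]
```

apply_moves(moves=[[0,0,0,0,0,-0.033,1],[0,0,0,0,0,-0.033,1],[0,0,0,0,0,-0.033,1],[0,0,0.687,-0.0235,-0.015,0,1],[0,0,0.687,-0.0245,-0.0133,0,1],[0,0,0.687,-0.0254,-0.0115,0,1],[0,0,0.687,-0.0262,-0.0097,0,1],[0,0,0.687,-0.0268,-0.0078,0,1]], grip_force=100)

```text
clock: 1.57
tcp_pos: [0.254, 0.5552, 0.3305]
orientation: [-0.924, -3.003, -0.001]
contact_force: [1.9, 0.5, 1.2]
grip_width: 0.0857
gripper_force: 0.0
```

apply_moves(moves=[[0,0,0.687,-0.0273,-0.0058,0,1],[0,0,0.687,-0.0276,-0.0038,0,1],[0,0,0.687,-0.0278,-0.0018,0,1],[0,0,0.687,-0.0279,0.0002,0,1],[0,0,0.687,-0.0278,0.0022,0,1],[0,0,0.687,-0.0276,0.0042,0,1],[0,0,0.687,-0.0272,0.0061,0,1],[0,0,0.687,-0.0267,0.0081,0,1]])

```text
clock: 2.23
tcp_pos: [0.4098, 0.3938, 0.3304]
orientation: [-1.742, -2.615, -0.0]
contact_force: [-0.3, -0.7, -0.0]
grip_width: 0.0851
gripper_force: 0.0
```

apply_moves(moves=[[0,0,0.687,-0.026,0.01,0,1],[0,0,0.687,-0.0253,0.0118,0,1],[0,0,0.687,-0.0243,0.0136,0,1],[0,0,0.687,-0.0233,0.0153,0,1],[0,0,0.687,-0.0221,0.017,0,1],[0,0,0.687,-0.0209,0.0185,0,1],[0,0,0.687,-0.0195,0.02,0,1],[0,0,0.687,-0.018,0.0213,0,1]])

```text
clock: 2.9
tcp_pos: [0.5644, 0.2331, 0.3304]
orientation: [2.412, 2.013, 0.0]
contact_force: [0.1, -0.5, -0.1]
grip_width: 0.0852
gripper_force: 0.0
```

```bash
python3 - <<'E'
from h import *
o,p,Rt=state()
im=grab_frame("wrist");cv2.imwrite("pics/w1.png",im);np.savez("w1.npz",p=p,R=Rt.as_matrix(),im=im)
print(o["clock"],p,np.degrees(np.arctan2(*Rt.as_matrix()[[1,0],0])),Rt.as_matrix()[:,2],o["joints"],o["contact_force"],o["moment"])
E
```

```text
2.9 [0.56436171 0.2331128  0.33041335] 79.68825746549932 [ 2.22260736e-04  1.60475294e-04 -9.99999962e-01] [-0.89486577  0.3173619   0.52468945  1.61944546 -0.1656024   1.24906017
 -0.51931395] [ 0.08786723 -0.54347081 -0.06664346] [ 0.0364746  -0.02212838 -0.01071414]
```

View pics/w1.png

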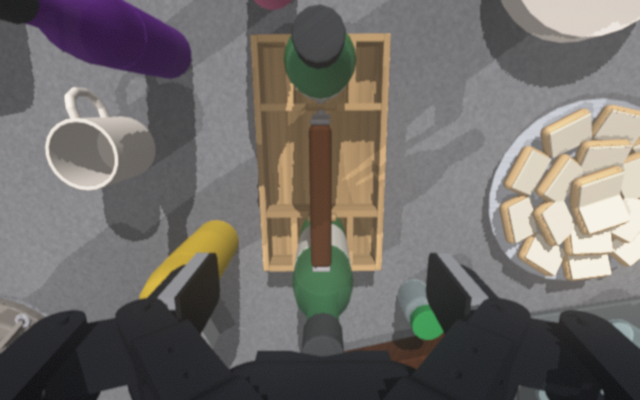

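The wrist view shows the tray upright in the frame with corners at about (251,35), (390,35), (382,269) and (264,270). The bar's top face runs from (320,125) to (321,265), and both bottles stand in line with it.

```bash
cat >> h.py <<'E'
def wz(p,Rt,u,v,z):
    c=calibration("wrist");M=c["mount"]
    d=M[:3,:3]@np.array([(u-c["cx"])/c["fx"],(v-c["cy"])/c["fy"],1])
    o=p+Rt.apply(M[:3,3]);d=Rt.apply(d);return o+d*(z-o[2])/d[2]
E
python3 - <<'E'
from h import *
o,p,Rt=state()
a=wz(p,Rt,320,125,.231);b=wz(p,Rt,321.5,265,.231)
print("bar",a,b,(a+b)/2,np.linalg.norm(a-b),np.degrees(np.arctan2(*(a-b)[[1,0]])))
c=np.array([wz(p,Rt,*q,.045)[:2] for q in((251,35),(390,35),(382,269),(264,270))])
print(c,c.mean(0),np.linalg.norm(c-np.roll(c,1,0),axis=1),np.degrees(np.arctan2(*(c[0]-c[3])[::-1])),np.degrees(np.arctan2(*(c[1]-c[2])[::-1])))
E
```

```text
bar [0.57664858 0.27937569 0.231     ] [0.55772551 0.17687808 0.231     ] [0.56718704 0.22812688 0.231     ] 0.10422975923796002 79.53985493244868
[[0.51665229 0.38355464]
 [0.67132988 0.35361394]
 [0.61992678 0.06784877]
 [0.46295322 0.09702577]] [0.56771554 0.22551078] [0.29151739 0.15754873 0.29035154 0.15966213] 79.38519227381575 79.80275246425477
```

apply_moves(moves=[[0,0,0,-0.0025,0.0018,0.0168,1],[0,0,0,-0.0025,0.0018,0.0168,1],[0,0,0,0,0,0.0168,1],[0,0,0,0,0,0.0168,1],[0,0,0,0,0,0.0168,1],[0,0,0,0,0,0.0168,1],[0,0,0,0,0,0.0168,1],[0,0,0,0,0,0.0168,1]])

```text
clock: 3.62
tcp_pos: [0.5661, 0.2289, 0.1951]
orientation: [2.408, 2.018, 0.0]
contact_force: [0.1, 0.6, 0.5]
grip_width: 0.0852
gripper_force: 0.0
```

```bash
python3 - <<'E'
from h import *
o,p,Rt=state()
im=grab_frame("wrist");cv2.imwrite("pics/w2.png",im)
print(o["clock"],p,o["contact_force"],o["moment"])
E
```

```text
3.6167 [0.566095   0.22888734 0.19514214] [0.09716466 0.62235354 0.47322669] [ 0.07090166  0.00202975 -0.07191215]
```

View pics/w2.png

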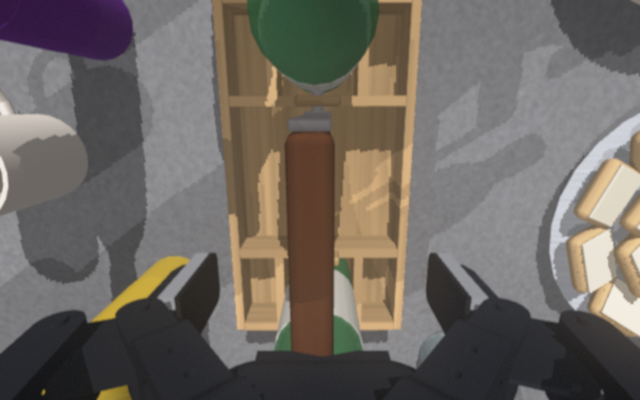

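```bash
python3 - <<'E'
from h import *
o,p,Rt=state();print(o["clock"],p,np.degrees(np.arctan2(*Rt.as_matrix()[[1,0],0])),o["qvel"])
d=np.load("w1.npz");p1=d["p"];R1=R.from_matrix(d["R"])
a=wz(p1,R1,320,125,.231);b=wz(p1,R1,321.5,265,.231);print(p1,(a+b)/2,np.degrees(np.arctan2(*(a-b)[[1,0]])),R.inv(R1).apply((a+b)/2-p1))
c=np.array([wz(p1,R1,*q,.045)[:2] for q in((251,35),(390,35),(382,269),(264,270))]);print(c.mean(0))
q=wz(p,Rt,310,133,.231);print(Rt.inv().apply(q-p)); print(wz(p,Rt,290,133,.231)-wz(p,Rt,333,133,.231))
E
```

```text
3.6667 [0.56412518 0.2282743  0.19172201] 79.9470123185493 [-1.04692375e-02 -1.74739040e-02  8.18409619e-05 -8.41925177e-03
  2.29285255e-02  8.46889643e-02 -2.12261989e-02]
[0.56436171 0.2331128  0.33041335] [0.56318679 0.23464934 0.231     ] 80.20689297958258 [ 0.00128175 -0.00144987  0.09941333]
[0.56315551 0.23275039]
[ 0.0572983  -0.00375719 -0.03946063]
[-0.01234387  0.00218561  0.        ]
```

apply_moves(moves=[[0,0,0,0.0023,-0.0017,0,1],[0,0,0,0.0022,-0.0016,0,1],[0,0,0,0,0,0,1],[0,0,0,0,0,0,1],[0,0,0,0,0,0,1],[0,0,0,0,0,0,1],[0,0,0,0,0,0,1],[0,0,0,0,0,0,1]])

```text
clock: 4.33
tcp_pos: [0.5635, 0.2347, 0.1961]
orientation: [2.406, 2.02, 0.001]
contact_force: [0.6, 0.9, 0.4]
grip_width: 0.0851
gripper_force: 0.0
```

```bash
python3 - <<'E'
from h import *
o,p,Rt=state();im=grab_frame("wrist")
print(o["clock"],p,Rt.as_matrix()[:,2],np.degrees(np.arctan2(*Rt.as_matrix()[[1,0],0])),o["qvel"])
# bar columns by colour along rows
for v in(150,200,250,300,340):
    row=im[v,250:390].astype(int); m=(row[:,2]<130)&(row[:,2]-row[:,0]>25)&(row[:,1]<75); k=np.where(m)[0]+250
    print(v,k.min() if len(k) else 0,k.max() if len(k) else 0,im[v,311])
cv2.imwrite("pics/w3.png",im)
E
```

```text
4.3333 [0.56350944 0.23468654 0.19612164] [ 2.97575318e-04  1.85938281e-04 -9.99999938e-01] 80.03238151685063 [ 0.00061219  0.0035608   0.00072195  0.00140426  0.00058812 -0.00016829
  0.00108259]
150 301 341 [47 64 98]
200 298 344 [47 64 96]
250 298 343 [48 65 95]
300 301 342 [48 64 94]
340 301 341 [ 52  70 104]
```

apply_moves(moves=[[0,0,0,0,0,0,-1],[0,0,0,0,0,0,-1],[0,0,0,0,0,0,-1],[0,0,0,0,0,0,-1],[0,0,0,0,0,0,-1],[0,0,0,0,0,0,-1],[0,0,0,0,0,0,-1],[0,0,0,0,0,0,-1]], grip_force=100)

```text
clock: 5.05
tcp_pos: [0.5634, 0.2348, 0.1961]
orientation: [-2.406, -2.02, -0.0]
contact_force: [-1.4, -1.0, 2.7]
grip_width: 0.0145
gripper_force: 98.0
```

```bash
cat >> h.py <<'E'
def shot(name):
    o,p,Rt=state(); im=grab_frame("wrist"); np.savez(name,p=p,R=Rt.as_matrix(),im=im,t=o["clock"])
    z=Rt.as_matrix(); Rn=down(np.arctan2(z[1,0],z[0,0]))
    phi=(Rn.inv()*Rt).as_rotvec()
    print("t",o["clock"],"p",np.round(p,4),"yaw",round(np.degrees(np.arctan2(z[1,0],z[0,0])),2),"phi",np.round(phi,4),"F",np.round(o["contact_force"],2),"M",np.round(o["moment"],3),"w",round(o["grip_width"],4),round(o["gripper_force"],1))
    return im,phi[0]
E
python3 - <<'E'
from h import *
im,_=shot("ref.npz");cv2.imwrite("pics/ref.png",im)
E
```

```text
t 5.05 p [0.5634 0.2348 0.1961] yaw 80.05 phi [-0.      0.0002  0.    ] F [-1.43 -1.02  2.74] M [-0.11   0.175  0.037] w 0.0145 98.0
```

View pics/ref.png

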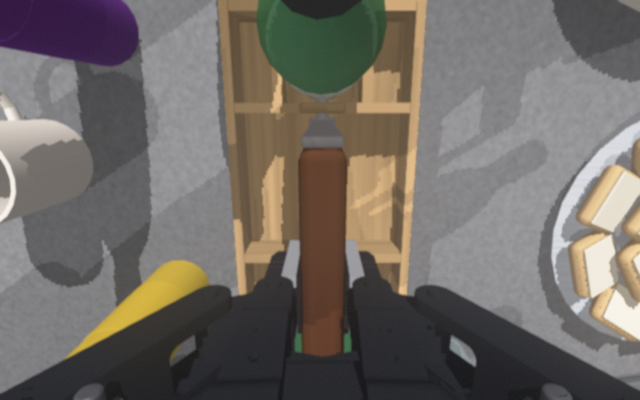

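The fingers hold the bar at 98 N. Bottle b shows as a green disc, columns 257–386, with the tray rims at columns 225 and 415. With the caddy still standing, I'll now tilt the handle about the hinge to calibrate how the hinge angle shows in the image.

apply_moves(moves=[[0.25,0,0,0,0.0038,0,-1],[0.25,0,0,0,0.0038,0,-1],[0,0,0,0,0,0,-1],[0,0,0,0,0,0,-1],[0,0,0,0,0,0,-1],[0,0,0,0,0,0,-1],[0,0,0,0,0,0,-1],[0,0,0,0,0,0,-1]])

```text
clock: 5.77
tcp_pos: [0.5708, 0.2333, 0.1959]
orientation: [-2.375, -1.995, 0.052]
contact_force: [-0.6, -1.2, 2.3]
grip_width: 0.015
gripper_force: 98.5
```

```bash
python3 - <<'E'
from h import *
shot("plus.npz")
E
```

```text
t 5.7667 p [0.5708 0.2333 0.1959] yaw 80.05 phi [ 0.0518 -0.      0.    ] F [-0.6  -1.19  2.3 ] M [-0.194 -0.071 -0.059] w 0.015 98.5
```

apply_moves(moves=[[-0.25,0,0,0,-0.0038,0,-1],[-0.25,0,0,0,-0.0038,0,-1],[-0.25,0,0,0,-0.0038,0,-1],[-0.25,0,0,0,-0.0038,0,-1],[0,0,0,0,0,0,-1],[0,0,0,0,0,0,-1],[0,0,0,0,0,0,-1],[0,0,0,0,0,0,-1]])

```text
clock: 6.48
tcp_pos: [0.556, 0.2359, 0.1959]
orientation: [2.376, 1.994, 0.051]
contact_force: [-1.0, -1.2, 1.3]
grip_width: 0.0148
gripper_force: 98.5
```

```bash
cat >> h.py <<'E'
def feats(im):
    """bottle-b green disc: mid column of its sides; tray rim columns."""
    h=cv2.cvtColor(im,cv2.COLOR_BGR2HSV); g=((h[...,0]>50)&(h[...,0]<90)&(h[...,1]>90)&(h[...,2]>25))
    b=[]
    for v in range(25,70,3):
        k=np.where(g[v,180:460])[0]+180
        if len(k)>40: b.append((k.min()+k.max())/2)
    w=((h[...,0]>8)&(h[...,0]<28)&(h[...,1]>60)&(h[...,2]>90))
    l=[];r_=[]
    for v in range(130,230,4):
        k=np.where(w[v,180:470])[0]+180
        if len(k)>20: l.append(k.min());r_.append(k.max())
    return np.array([np.median(b) if b else np.nan,np.median(l),np.median(r_)])
E
python3 - <<'E'
from h import *
shot("minus.npz")
for n in("ref","plus","minus"): print(n,feats(np.load(n+".npz")["im"]))
E
```

```text
t 6.4833 p [0.556  0.2359 0.1959] yaw 80.02 phi [-0.0513 -0.0003 -0.    ] F [-1.04 -1.23  1.34] M [-0.241  0.24   0.019] w 0.0148 98.5
ref [304.5 231.  414. ]
plus [285.5 233.  416. ]
minus [322.5 229.  412. ]
```

```bash
python3 - <<'E'
from h import *
im=np.load("ref.npz")["im"]; h=cv2.cvtColor(im,cv2.COLOR_BGR2HSV)
for u in(245,252,258,262,300,330,345,360,375,382,386,392,400): print(u,im[45,u],h[45,u])
for n in("ref","plus","minus"):
    im=np.load(n+".npz")["im"].astype(int); g=(im[...,1]>1.35*im[...,2])&(im[...,1]>im[...,0]*1.1)
    for v in(30,45,60): k=np.where(g[v,180:460])[0]+180; print(n,v,k.min(),k.max(),len(k))
E
```

```text
245 [ 76 103 122] [ 18  96 122]
252 [ 73 100 118] [ 18  97 118]
258 [ 77 104 126] [ 17  99 126]
262 [56 83 59] [57 83 83]
300 [62 86 56] [66 89 86]
330 [57 80 52] [65 89 80]
345 [54 73 50] [65 80 73]
360 [52 73 51] [61 77 73]
375 [64 84 62] [63 67 84]
382 [59 81 85] [25 78 85]
386 [ 69  95 113] [ 18  99 113]
392 [ 67  91 110] [ 17 100 110]
400 [62 84 99] [18 95 99]
ref 30 259 383 125
ref 45 262 379 116
ref 60 269 371 103
plus 30 247 370 124
plus 45 251 368 116
plus 60 259 361 100
minus 30 271 395 125
minus 45 274 391 117
minus 60 281 382 101
```

The measure is about 233 px/rad (320.5 is zero), so the hinge angle can be read to a few milliradians from each picture. Next comes a planner: it simulates the capsizing caddy, estimates the offset moment, and prints the next eight rows.

```bash
cat > ctl.py <<'E'
from h import *
import json,sys
I,K,C,G,L=.006,.1,.08,.25,.146
LAG=.06
def delta(im):
    a=im.astype(int); g=(a[...,1]>1.35*a[...,2])&(a[...,1]>a[...,0]*1.1); c=[]
    for v in range(27,64,3):
        k=np.where(g[v,200:450])[0]+200
        if 70<len(k)<150: c.append((k.min()+k.max())/2)
    return (np.median(c)-320.5)/233 if len(c)>4 else np.nan, len(c)
def sim(x,ph,d,T):          # x=[theta,omega]; ph(t) handle angle
    dt=.002; x=list(x); tr=[]
    for i in range(int(round(T/dt))):
        t=i*dt; f=ph(t); fd=(ph(t+dt)-f)/dt
        x[1]+=dt*(G*x[0]-K*(x[0]-f)-C*(x[1]-fd)+d)/I; x[0]+=dt*x[1]; tr.append(x[0])
    return x,tr
def prof(phs):              # commanded phis at row ends (phs[0]=start, held .05 s camera first), with lag
    t=np.r_[0,.05+np.arange(len(phs))/12]; v=np.r_[phs[0],phs]
    return lambda s:np.interp(s-LAG,t,v)
ss=lambda u:(lambda u:u*u*(3-2*u))(np.clip(u,0,1))
def pose(h,yaw,ph):
    Rt=down(yaw)*R.from_rotvec([ph,0,0]); return np.array(h)-Rt.apply([0,0,L]),Rt
def rows(st,hs,yaws,phs,g=-1):
    p,Rt=np.array(st["p"]),R.from_rotvec(st["R"]); out=[]
    for h,y,f in zip(hs,yaws,phs):
        q,Rq=pose(h,y,f); s=np.round(Rt.inv().apply(q-p),4); t=np.round(np.degrees((Rt.inv()*Rq).as_rotvec())/6,3)
        out.append([float(x) for x in t]+[float(x) for x in s]+[g])
        p=p+Rt.apply(s); Rt=Rt*R.from_rotvec(np.radians(6*t))
    print(json.dumps(out)); st["p"],st["R"]=list(p),list(Rt.as_rotvec())
H0=np.array([.5634,.2348,.05]);Y0=np.radians(80.05)
H1=np.array([.603,-.242,.10]);Y1=np.radians(94.2)
def path(n):
    s=ss((n-8)/64); h=H0+(H1-H0)*s; h[2]=.05+.12*ss(n/14); return h,Y0+(Y1-Y0)*s
def save(st): json.dump(st,open("st.json","w"))
def load(): return json.load(open("st.json"))
def step(path,name,nrows=8):
    st=load(); im,pm=shot(name); dl,nf=delta(im); n=st["n"]
    if st.get("pred") is not None:
        e=dl-st["pred"]; st["d"]+=.6*e/st["sens"]
    d=st["d"]; th0=pm+dl; om0=0. if "om" not in st else st["om"]
    phc=st["ph"]; off=pm-phc
    p2=np.clip(-d/G,-.08,.08)
    def run(p1,dd=d):
        ph=np.r_[np.linspace(phc,p1,5),np.linspace(p1,p2,5)[1:]]
        f=prof(ph); x,tr=sim([th0,om0],lambda t:f(t)+off,dd,.05+8/12); return x,tr,ph
    a=run(0);b=run(.1); d0=a[0][0]-p2; d1=b[0][0]-p2
    p1=float(np.clip(-d0/(d1-d0)*.1,-.15,.15)); x,tr,ph=run(p1)
    st["pred"]=x[0]-p2-off; st["sens"]=(run(p1,d+.001)[0][0]-x[0])/.001; st["om"]=x[1]; st["ph"]=float(ph[-1])
    print("delta %.4f n%d err %s d %.4f theta %.4f p1 %.3f p2 %.3f th range %.3f %.3f pred %.3f"%(dl,nf,locals().get("e"),d,th0,p1,p2,min(tr),max(tr),st["pred"]))
    hp=[path(n+k) for k in range(1,9)]
    rows(st,[h for h,_ in hp],[y for _,y in hp],ph[1:]); st["n"]=n+8; save(st)
E
python3 - <<'E'
from ctl import *
o,p,Rt=state(); print(p)
for n in("ref","plus","minus"): print(delta(np.load(n+".npz")["im"]))
st=dict(p=list(p),R=list(Rt.as_rotvec()),n=4,d=0.,ph=0.,pred=None)
hp=[(H0,Y0)]*4+[path(k) for k in(1,2,3,4)]
rows(st,[h for h,_ in hp],[y for _,y in hp],[-.035,-.018,0,0,0,0,0,0]); save(st)
E
```

```text
[0.5559865  0.23591755 0.19590331]
(np.float64(0.0), 13)
(np.float64(-0.04721030042918455), 13)
(np.float64(0.05150214592274678), 13)
[[0.156, 0.003, -0.005, 0.0002, 0.0024, 0.0001, -1], [0.163, -0.0, -0.0, -0.0, 0.0025, 0.0, -1], [0.172, -0.0, -0.0, -0.0, 0.0026, 0.0001, -1], [-0.0, -0.0, -0.0, -0.0, -0.0, -0.0, -1], [-0.0, -0.0, -0.0, -0.0, -0.0, -0.0018, -1], [-0.0, -0.0, -0.0, -0.0, -0.0, -0.0049, -1], [-0.0, -0.0, -0.0, -0.0, -0.0, -0.0075, -1], [-0.0, -0.0, -0.0, -0.0, -0.0, -0.0096, -1]]
```

apply_moves(moves=[[0.156,0.003,-0.005,0.0002,0.0024,0.0001,-1],[0.163,0,0,0,0.0025,0,-1],[0.172,0,0,0,0.0026,0.0001,-1],[0,0,0,0,0,0,-1],[0,0,0,0,0,-0.0018,-1],[0,0,0,0,0,-0.0049,-1],[0,0,0,0,0,-0.0075,-1],[0,0,0,0,0,-0.0096,-1]])

```text
clock: 7.2
tcp_pos: [0.562, 0.235, 0.219]
orientation: [-2.404, -2.022, 0.003]
contact_force: [0.3, -0.3, -9.5]
grip_width: 0.0146
gripper_force: 97.7
```

```bash
python3 -c "
from ctl import *
step(path,'s1.npz')"
```

```text
t 7.2 p [0.562 0.235 0.219] yaw 80.11 phi [ 0.0015 -0.0015  0.    ] F [ 0.27 -0.3  -9.47] M [-0.031  0.03  -0.008] w 0.0146 97.7
delta 0.0064 n13 err None d 0.0000 theta 0.0080 p1 -0.017 p2 -0.000 th range -0.004 0.009 pred -0.002
[[-0.041, -0.0, -0.0, -0.0, -0.0006, -0.0112, -1], [-0.04, -0.0, -0.0, -0.0, -0.0006, -0.0123, -1], [-0.04, -0.0, -0.0, -0.0, -0.0005, -0.0127, -1], [-0.041, -0.0, -0.0, -0.0, -0.0005, -0.0128, -1], [0.041, -0.0, -0.002, -0.0004, 0.001, -0.0122, -1], [0.04, -0.0, -0.005, -0.0009, 0.001, -0.0112, -1], [0.04, -0.0, -0.008, -0.0017, 0.0011, -0.0096, -1], [0.041, -0.0, -0.012, -0.0022, 0.0012, -0.0076, -1]]
```

apply_moves(moves=[[-0.041,0,0,0,-0.0006,-0.0112,-1],[-0.04,0,0,0,-0.0006,-0.0123,-1],[-0.04,0,0,0,-0.0005,-0.0127,-1],[-0.041,0,0,0,-0.0005,-0.0128,-1],[0.041,0,-0.002,-0.0004,0.001,-0.0122,-1],[0.04,0,-0.005,-0.0009,0.001,-0.0112,-1],[0.04,0,-0.008,-0.0017,0.0011,-0.0096,-1],[0.041,0,-0.012,-0.0022,0.0012,-0.0076,-1]])

```text
clock: 7.92
tcp_pos: [0.5639, 0.2297, 0.3114]
orientation: [2.402, 2.025, 0.004]
contact_force: [0.4, 0.7, -9.4]
grip_width: 0.0148
gripper_force: 98.6
```

```bash
python3 -c "
from ctl import *
step(path,'s2.npz')"
```

```text
t 7.9167 p [0.5639 0.2297 0.3114] yaw 80.26 phi [-0.002   0.0016  0.    ] F [ 0.43  0.71 -9.35] M [ 0.031 -0.011 -0.019] w 0.0148 98.6
delta 0.0150 n13 err 0.016540052944188144 d 0.0008 theta 0.0130 p1 -0.036 p2 -0.003 th range -0.010 0.018 pred 0.002
[[-0.085, -0.0, -0.014, -0.0029, -0.0005, -0.0049, -1], [-0.085, 0.0, -0.017, -0.0034, -0.0004, -0.0017, -1], [-0.085, 0.0, -0.021, -0.0039, -0.0003, 0.0, -1], [-0.085, 0.001, -0.023, -0.0046, -0.0002, 0.0001, -1], [0.077, 0.001, -0.025, -0.005, 0.0025, 0.0, -1], [0.078, 0.001, -0.028, -0.0055, 0.0025, 0.0001, -1], [0.078, 0.0, -0.03, -0.006, 0.0027, -0.0, -1], [0.078, 0.0, -0.033, -0.0064, 0.0027, 0.0, -1]]
```

apply_moves(moves=[[-0.085,0,-0.014,-0.0029,-0.0005,-0.0049,-1],[-0.085,0,-0.017,-0.0034,-0.0004,-0.0017,-1],[-0.085,0,-0.021,-0.0039,-0.0003,0,-1],[-0.085,0.001,-0.023,-0.0046,-0.0002,0.0001,-1],[0.077,0.001,-0.025,-0.005,0.0025,0,-1],[0.078,0.001,-0.028,-0.0055,0.0025,0.0001,-1],[0.078,0,-0.03,-0.006,0.0027,0,-1],[0.078,0,-0.033,-0.0064,0.0027,0,-1]])

```text
clock: 8.63
tcp_pos: [0.5668, 0.1901, 0.316]
orientation: [2.38, 2.047, 0.003]
contact_force: [0.1, 0.8, -10.2]
grip_width: 0.0145
gripper_force: 98.6
```

```bash
python3 -c "
from ctl import *
step(path,'s3.npz')"
```

```text
t 8.6333 p [0.5668 0.1901 0.316 ] yaw 81.38 phi [-0.0033 -0.     -0.    ] F [  0.07   0.81 -10.16] M [ 0.034 -0.034 -0.023] w 0.0145 98.6
delta 0.0172 n13 err 0.0151814308161799 d 0.0014 theta 0.0139 p1 -0.051 p2 -0.006 th range -0.016 0.021 pred 0.000
[[-0.114, 0.001, -0.035, -0.0069, -0.0001, 0.0, -1], [-0.114, 0.0, -0.036, -0.0072, -0.0, 0.0001, -1], [-0.115, 0.002, -0.039, -0.0077, -0.0, 0.0, -1], [-0.114, 0.002, -0.041, -0.0081, 0.0, 0.0001, -1], [0.108, 0.001, -0.042, -0.0084, 0.0035, 0.0001, -1], [0.107, 0.002, -0.044, -0.0087, 0.0036, 0.0001, -1], [0.108, 0.001, -0.045, -0.009, 0.0035, 0.0001, -1], [0.108, 0.0, -0.047, -0.0093, 0.0036, -0.0, -1]]
```

apply_moves(moves=[[-0.114,0.001,-0.035,-0.0069,-0.0001,0,-1],[-0.114,0,-0.036,-0.0072,0,0.0001,-1],[-0.115,0.002,-0.039,-0.0077,0,0,-1],[-0.114,0.002,-0.041,-0.0081,0,0.0001,-1],[0.108,0.001,-0.042,-0.0084,0.0035,0.0001,-1],[0.107,0.002,-0.044,-0.0087,0.0036,0.0001,-1],[0.108,0.001,-0.045,-0.009,0.0035,0.0001,-1],[0.108,0,-0.047,-0.0093,0.0036,0,-1]])

```text
clock: 9.35
tcp_pos: [0.5713, 0.1237, 0.3164]
orientation: [2.342, 2.087, 0.008]
contact_force: [0.6, 0.9, -9.0]
grip_width: 0.0149
gripper_force: 98.6
```

```bash
python3 -c "
from ctl import *
step(path,'s4.npz')"
```

```text
t 9.35 p [0.5713 0.1237 0.3164] yaw 83.41 phi [-0.007   0.0007  0.    ] F [ 0.57  0.9  -9.02] M [-0.018  0.025 -0.02 ] w 0.0149 98.6
delta 0.0150 n13 err 0.014723772828501454 d 0.0021 theta 0.0080 p1 -0.050 p2 -0.008 th range -0.018 0.016 pred 0.001
[[-0.106, 0.001, -0.048, -0.0096, 0.0003, 0.0, -1], [-0.106, 0.001, -0.049, -0.0099, 0.0003, 0.0001, -1], [-0.106, 0.002, -0.051, -0.01, 0.0003, 0.0, -1], [-0.105, 0.002, -0.051, -0.0103, 0.0003, 0.0001, -1], [0.099, 0.002, -0.052, -0.0105, 0.0034, 0.0001, -1], [0.099, 0.002, -0.053, -0.0106, 0.0034, 0.0001, -1], [0.1, 0.002, -0.054, -0.0107, 0.0033, 0.0, -1], [0.099, 0.0, -0.054, -0.0109, 0.0033, 0.0001, -1]]
```

apply_moves(moves=[[-0.106,0.001,-0.048,-0.0096,0.0003,0,-1],[-0.106,0.001,-0.049,-0.0099,0.0003,0.0001,-1],[-0.106,0.002,-0.051,-0.01,0.0003,0,-1],[-0.105,0.002,-0.051,-0.0103,0.0003,0.0001,-1],[0.099,0.002,-0.052,-0.0105,0.0034,0.0001,-1],[0.099,0.002,-0.053,-0.0106,0.0034,0.0001,-1],[0.1,0.002,-0.054,-0.0107,0.0033,0,-1],[0.099,0,-0.054,-0.0109,0.0033,0.0001,-1]])

```text
clock: 10.07
tcp_pos: [0.5779, 0.04, 0.3163]
orientation: [2.295, 2.135, 0.011]
contact_force: [0.1, -1.2, -9.1]
grip_width: 0.0151
gripper_force: 98.6
```

```bash
python3 -c "
from ctl import *
step(path,'s5.npz')"
```

```text
t 10.0667 p [0.5779 0.04   0.3163] yaw 85.87 phi [-0.0101  0.0006  0.    ] F [ 0.11 -1.21 -9.07] M [-0.038 -0.007 -0.009] w 0.0151 98.6
delta 0.0086 n13 err 0.00730054995520973 d 0.0024 theta -0.0015 p1 -0.035 p2 -0.010 th range -0.015 0.005 pred 0.002
[[-0.063, 0.001, -0.055, -0.011, 0.0008, 0.0, -1], [-0.064, 0.001, -0.055, -0.011, 0.0007, 0.0, -1], [-0.063, 0.001, -0.055, -0.0111, 0.0006, 0.0001, -1], [-0.063, 0.002, -0.055, -0.0111, 0.0006, 0.0, -1], [0.06, 0.002, -0.055, -0.0112, 0.0024, 0.0001, -1], [0.06, 0.001, -0.055, -0.0111, 0.0023, 0.0, -1], [0.06, 0.001, -0.055, -0.011, 0.0023, 0.0001, -1], [0.06, 0.001, -0.055, -0.0111, 0.0022, -0.0, -1]]
```

apply_moves(moves=[[-0.063,0.001,-0.055,-0.011,0.0008,0,-1],[-0.064,0.001,-0.055,-0.011,0.0007,0,-1],[-0.063,0.001,-0.055,-0.0111,0.0006,0.0001,-1],[-0.063,0.002,-0.055,-0.0111,0.0006,0,-1],[0.06,0.002,-0.055,-0.0112,0.0024,0.0001,-1],[0.06,0.001,-0.055,-0.0111,0.0023,0,-1],[0.06,0.001,-0.055,-0.011,0.0023,0.0001,-1],[0.06,0.001,-0.055,-0.0111,0.0022,0,-1]])

```text
clock: 10.78
tcp_pos: [0.5852, -0.0491, 0.3162]
orientation: [2.245, 2.187, 0.013]
contact_force: [0.7, 0.2, -10.1]
grip_width: 0.0146
gripper_force: 98.6
```

```bash
python3 -c "
from ctl import *
step(path,'s6.npz')"
```

```text
t 10.7833 p [ 0.5852 -0.0491  0.3162] yaw 88.5 phi [-0.0113  0.0004  0.    ] F [  0.65   0.22 -10.11] M [-0.145  0.004  0.005] w 0.0146 98.6
delta -0.0064 n13 err -0.008060815709039739 d 0.0021 theta -0.0177 p1 0.004 p2 -0.008 th range -0.018 -0.005 pred 0.002
[[0.033, 0.0, -0.054, -0.0109, 0.0017, -0.0, -1], [0.033, 0.001, -0.054, -0.0108, 0.0016, -0.0, -1], [0.032, -0.0, -0.053, -0.0107, 0.0016, 0.0, -1], [0.033, -0.0, -0.052, -0.0106, 0.0015, 0.0, -1], [-0.029, -0.001, -0.051, -0.0103, 0.0004, -0.0, -1], [-0.029, 0.001, -0.051, -0.0102, 0.0004, -0.0, -1], [-0.03, -0.0, -0.049, -0.01, 0.0004, 0.0, -1], [-0.029, 0.0, -0.048, -0.0098, 0.0002, 0.0, -1]]
```

apply_moves(moves=[[0.033,0,-0.054,-0.0109,0.0017,0,-1],[0.033,0.001,-0.054,-0.0108,0.0016,0,-1],[0.032,0,-0.053,-0.0107,0.0016,0,-1],[0.033,0,-0.052,-0.0106,0.0015,0,-1],[-0.029,-0.001,-0.051,-0.0103,0.0004,0,-1],[-0.029,0.001,-0.051,-0.0102,0.0004,0,-1],[-0.03,0,-0.049,-0.01,0.0004,0,-1],[-0.029,0,-0.048,-0.0098,0.0002,0,-1]])

```text
clock: 11.5
tcp_pos: [0.5924, -0.1322, 0.3161]
orientation: [2.198, 2.235, 0.011]
contact_force: [1.7, -0.5, -10.0]
grip_width: 0.0151
gripper_force: 98.6
```

```bash
python3 -c "
from ctl import *
step(path,'s7.npz')"
```

```text
t 11.5 p [ 0.5924 -0.1322  0.3161] yaw 90.97 phi [-0.0099  0.0002  0.    ] F [ 1.68 -0.53 -9.97] M [ 0.043  0.045 -0.023] w 0.0151 98.6
delta -0.0129 n13 err -0.014413510399769338 d 0.0014 theta -0.0227 p1 0.031 p2 -0.006 th range -0.027 0.003 pred 0.002
[[0.094, 0.0, -0.047, -0.0094, 0.0021, 0.0, -1], [0.094, -0.0, -0.045, -0.0092, 0.002, 0.0, -1], [0.093, -0.001, -0.044, -0.0089, 0.0019, 0.0, -1], [0.094, -0.001, -0.043, -0.0086, 0.0019, 0.0, -1], [-0.087, -0.001, -0.04, -0.0082, -0.0009, 0.0, -1], [-0.088, -0.001, -0.039, -0.0078, -0.001, 0.0, -1], [-0.087, 0.0, -0.037, -0.0075, -0.0011, 0.0, -1], [-0.088, 0.0, -0.034, -0.007, -0.001, 0.0, -1]]
```

apply_moves(moves=[[0.094,0,-0.047,-0.0094,0.0021,0,-1],[0.094,0,-0.045,-0.0092,0.002,0,-1],[0.093,-0.001,-0.044,-0.0089,0.0019,0,-1],[0.094,-0.001,-0.043,-0.0086,0.0019,0,-1],[-0.087,-0.001,-0.04,-0.0082,-0.0009,0,-1],[-0.088,-0.001,-0.039,-0.0078,-0.001,0,-1],[-0.087,0,-0.037,-0.0075,-0.0011,0,-1],[-0.088,0,-0.034,-0.007,-0.001,0,-1]])

```text
clock: 12.22
tcp_pos: [0.598, -0.199, 0.3161]
orientation: [2.161, 2.273, 0.008]
contact_force: [0.7, 0.4, -9.9]
grip_width: 0.0148
gripper_force: 98.6
```

```bash
python3 -c "
from ctl import *
step(path,'s8.npz')"
```

```text
t 12.2167 p [ 0.598  -0.199   0.3161] yaw 92.9 phi [-0.0074 -0.0001 -0.    ] F [ 0.75  0.37 -9.88] M [-0.109  0.057  0.047] w 0.0148 98.6
delta -0.0107 n13 err -0.012292499468894963 d 0.0009 theta -0.0181 p1 0.035 p2 -0.003 th range -0.025 0.006 pred 0.002
[[0.099, 0.0, -0.033, -0.0066, 0.0017, 0.0, -1], [0.098, -0.0, -0.03, -0.0062, 0.0017, 0.0, -1], [0.098, -0.001, -0.028, -0.0056, 0.0016, 0.0, -1], [0.099, -0.001, -0.026, -0.0052, 0.0016, 0.0, -1], [-0.093, -0.0, -0.022, -0.0046, -0.0013, 0.0001, -1], [-0.093, -0.001, -0.021, -0.0041, -0.0013, -0.0, -1], [-0.093, 0.0, -0.017, -0.0035, -0.0014, -0.0, -1], [-0.093, 0.0, -0.014, -0.0029, -0.0014, -0.0, -1]]
```

apply_moves(moves=[[0.099,0,-0.033,-0.0066,0.0017,0,-1],[0.098,0,-0.03,-0.0062,0.0017,0,-1],[0.098,-0.001,-0.028,-0.0056,0.0016,0,-1],[0.099,-0.001,-0.026,-0.0052,0.0016,0,-1],[-0.093,0,-0.022,-0.0046,-0.0013,0.0001,-1],[-0.093,-0.001,-0.021,-0.0041,-0.0013,0,-1],[-0.093,0,-0.017,-0.0035,-0.0014,0,-1],[-0.093,0,-0.014,-0.0029,-0.0014,0,-1]])

```text
clock: 12.93
tcp_pos: [0.6015, -0.2373, 0.3161]
orientation: [2.14, 2.296, 0.006]
contact_force: [-0.5, -0.1, -9.5]
grip_width: 0.0147
gripper_force: 98.6
```

```bash
python3 -c "
from ctl import *
step(path,'s9.npz')
cv2.imwrite('pics/s9.png',np.load('s9.npz')['im'])"
```

```text
t 12.9333 p [ 0.6015 -0.2373  0.3161] yaw 94.03 phi [-0.0051 -0.0001 -0.    ] F [-0.51 -0.14 -9.52] M [ 0.05   0.011 -0.023] w 0.0147 98.6
delta -0.0021 n13 err -0.003821643523056517 d 0.0007 theta -0.0072 p1 0.018 p2 -0.003 th range -0.014 0.002 pred 0.002
[[0.051, 0.0, -0.012, -0.0023, 0.0008, -0.0, -1], [0.051, 0.0, -0.008, -0.0017, 0.0008, -0.0, -1], [0.051, 0.0, -0.005, -0.0011, 0.0008, -0.0, -1], [0.051, 0.0, -0.002, -0.0003, 0.0008, -0.0, -1], [-0.049, 0.0, 0.0, 0.0, -0.0008, -0.0, -1], [-0.05, 0.0, 0.0, 0.0, -0.0007, -0.0, -1], [-0.049, 0.0, 0.0, 0.0, -0.0008, -0.0, -1], [-0.05, 0.0, 0.0, 0.0, -0.0007, -0.0, -1]]
```

View pics/s9.png

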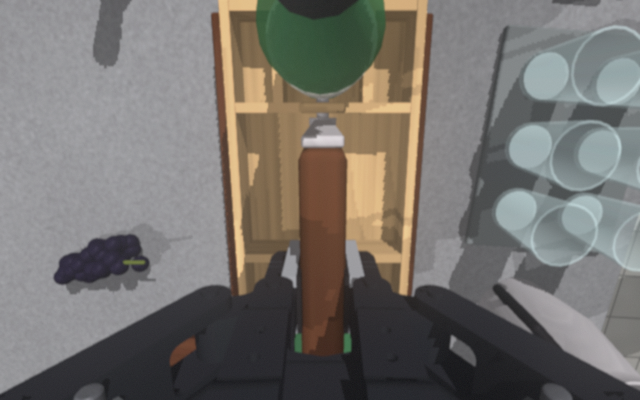

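The wrist view from above the riser shows its edges evenly on both sides of the tray: left edge (213,14)–(232,290), right edge (432,14)–(410,290), and its far end at row 14. I'll hold the balance and check the offset in the lengthways direction.

apply_moves(moves=[[0.051,0,-0.012,-0.0023,0.0008,0,-1],[0.051,0,-0.008,-0.0017,0.0008,0,-1],[0.051,0,-0.005,-0.0011,0.0008,0,-1],[0.051,0,-0.002,-0.0003,0.0008,0,-1],[-0.049,0,0,0,-0.0008,0,-1],[-0.05,0,0,0,-0.0007,0,-1],[-0.049,0,0,0,-0.0008,0,-1],[-0.05,0,0,0,-0.0007,0,-1]])

```text
clock: 13.65
tcp_pos: [0.6023, -0.2419, 0.3161]
orientation: [2.136, 2.3, 0.005]
contact_force: [-0.9, 0.2, -9.6]
grip_width: 0.0148
gripper_force: 98.6
```

```bash
cat >> ctl.py <<'E'
ND=80
def lower(n):   # hinge height .17 -> .104 in 16 rows
    h=H1.copy(); h[2]=.17-.064*ss((n-ND)/16); return h,Y1
E
python3 - <<'E'
from ctl import *
d=np.load("s9.npz");p=d["p"];Rt=R.from_matrix(d["R"])
q=[wz(p,Rt,u,v,.05) for u,v in((213,14),(432,14),(232,290),(410,290))]
print(np.round(q,4)); print("widths",np.linalg.norm(q[0]-q[1]),np.linalg.norm(q[2]-q[3]))
m1=(q[0]+q[1])/2;m2=(q[2]+q[3])/2;ax=(m1-m2)/np.linalg.norm(m1-m2)
print("yaw",np.degrees(np.arctan2(ax[1],ax[0])),"centre",m1-ax*.17)
print(load()["n"]); step(lower,"s10.npz"); print(load()["n"])
E
```

```text
[[ 0.4745 -0.0842  0.05  ]
 [ 0.7076 -0.0676  0.05  ]
 [ 0.4956 -0.4106  0.05  ]
 [ 0.7285 -0.3947  0.05  ]]
widths 0.23371623322232124 0.23350558435277494
yaw 93.68394955957991 centre [ 0.60194989 -0.2455521   0.05      ]
76
t 13.65 p [ 0.6023 -0.2419  0.3161] yaw 94.21 phi [-0.0041  0.0001  0.    ] F [-0.9   0.21 -9.62] M [-0.046  0.016 -0.004] w 0.0148 98.6
delta 0.0043 n13 err 0.002637928326940803 d 0.0008 theta 0.0002 p1 -0.003 p2 -0.003 th range -0.003 0.000 pred 0.001
[[0.001, 0.0, 0.0, 0.0, -0.0, -0.0, -1], [0.0, 0.0, 0.0, 0.0, -0.0, -0.0, -1], [0.001, 0.0, 0.0, 0.0, -0.0, -0.0, -1], [0.0, 0.0, 0.0, 0.0, -0.0, -0.0, -1], [-0.001, 0.0, 0.0, 0.0, -0.0, 0.0007, -1], [-0.002, 0.0, 0.0, 0.0, -0.0001, 0.002, -1], [-0.002, 0.0, 0.0, 0.0, 0.0, 0.0032, -1], [-0.001, 0.0, 0.0, 0.0, -0.0, 0.0041, -1]]
84
```

apply_moves(moves=[[0.001,0,0,0,0,0,-1],[0,0,0,0,0,0,-1],[0.001,0,0,0,0,0,-1],[0,0,0,0,0,0,-1],[-0.001,0,0,0,0,0.0007,-1],[-0.002,0,0,0,-0.0001,0.002,-1],[-0.002,0,0,0,0,0.0032,-1],[-0.001,0,0,0,0,0.0041,-1]])

```text
clock: 14.37
tcp_pos: [0.6026, -0.2419, 0.3059]
orientation: [2.136, 2.3, 0.005]
contact_force: [-0.5, 0.4, -10.3]
grip_width: 0.0148
gripper_force: 98.7
```

```bash
python3 -c "
from ctl import *
step(lower,'s11.npz')"
```

```text
t 14.3667 p [ 0.6026 -0.2419  0.3059] yaw 94.22 phi [-0.0045 -0.0001 -0.    ] F [ -0.51   0.43 -10.26] M [-0.025  0.059 -0.026] w 0.0148 98.7
delta 0.0021 n13 err 0.0008021935937066985 d 0.0008 theta -0.0023 p1 -0.004 p2 -0.003 th range -0.003 -0.002 pred 0.001
[[-0.002, 0.0, 0.0, 0.0, -0.0001, 0.0048, -1], [-0.002, 0.0, 0.0, 0.0, -0.0, 0.0054, -1], [-0.001, 0.0, 0.0, 0.0, -0.0001, 0.0058, -1], [-0.002, 0.0, 0.0, 0.0, -0.0, 0.006, -1], [0.001, 0.0, 0.0, 0.0, -0.0, 0.006, -1], [0.002, 0.0, 0.0, 0.0, -0.0, 0.0057, -1], [0.001, 0.0, 0.0, 0.0, -0.0, 0.0054, -1], [0.001, 0.0, 0.0, 0.0, -0.0, 0.0049, -1]]
```

apply_moves(moves=[[-0.002,0,0,0,-0.0001,0.0048,-1],[-0.002,0,0,0,0,0.0054,-1],[-0.001,0,0,0,-0.0001,0.0058,-1],[-0.002,0,0,0,0,0.006,-1],[0.001,0,0,0,0,0.006,-1],[0.002,0,0,0,0,0.0057,-1],[0.001,0,0,0,0,0.0054,-1],[0.001,0,0,0,0,0.0049,-1]])

```text
clock: 15.08
tcp_pos: [0.6025, -0.2418, 0.2613]
orientation: [2.136, 2.3, 0.005]
contact_force: [-0.4, 0.3, -10.0]
grip_width: 0.0149
gripper_force: 98.6
```

```bash
python3 -c "
from ctl import *
step(lower,'s12.npz')"
```

```text
t 15.0833 p [ 0.6025 -0.2418  0.2613] yaw 94.22 phi [-0.0041  0.0002  0.    ] F [-0.41  0.33 -9.96] M [ 0.054 -0.064  0.035] w 0.0149 98.6
delta 0.0086 n13 err 0.007356462491658774 d 0.0012 theta 0.0045 p1 -0.021 p2 -0.005 th range -0.008 0.006 pred 0.001
[[-0.043, 0.0, 0.0, 0.0, -0.0007, 0.0041, -1], [-0.042, 0.0, 0.0, 0.0, -0.0007, 0.0031, -1], [-0.043, 0.0, 0.0, 0.0, -0.0006, 0.0021, -1], [-0.043, 0.0, 0.0, 0.0, -0.0007, 0.0007, -1], [0.039, 0.0, 0.0, 0.0, 0.0006, -0.0, -1], [0.04, 0.0, 0.0, 0.0, 0.0006, -0.0, -1], [0.04, 0.0, 0.0, 0.0, 0.0006, -0.0, -1], [0.04, 0.0, 0.0, 0.0, 0.0006, -0.0, -1]]
```

apply_moves(moves=[[-0.043,0,0,0,-0.0007,0.0041,-1],[-0.042,0,0,0,-0.0007,0.0031,-1],[-0.043,0,0,0,-0.0006,0.0021,-1],[-0.043,0,0,0,-0.0007,0.0007,-1],[0.039,0,0,0,0.0006,0,-1],[0.04,0,0,0,0.0006,0,-1],[0.04,0,0,0,0.0006,0,-1],[0.04,0,0,0,0.0006,0,-1]])

```text
clock: 15.8
tcp_pos: [0.6028, -0.2418, 0.2524]
orientation: [2.135, 2.299, 0.007]
contact_force: [0.2, 0.1, -10.1]
grip_width: 0.0146
gripper_force: 98.6
```

```bash
cat >> ctl.py <<'E'
def touch(n):   # .106 -> .099 in 8 rows
    h=H1.copy(); h[2]=.106-.0009*max(0,n-108); return h,Y1
E
python3 -c "
from ctl import *
print(load()['n']); s=load(); s['n']=108; save(s)
step(touch,'s13.npz')"
```

```text
100
t 15.8 p [ 0.6028 -0.2418  0.2524] yaw 94.24 phi [-0.0059 -0.0001 -0.    ] F [  0.22   0.1  -10.13] M [ 0.022  0.011 -0.029] w 0.0146 98.6
delta 0.0086 n13 err 0.007906126826759275 d 0.0015 theta 0.0027 p1 -0.026 p2 -0.006 th range -0.011 0.006 pred 0.001
[[-0.051, 0.0, 0.0, 0.0, -0.0008, 0.0009, -1], [-0.051, 0.0, 0.0, 0.0, -0.0008, 0.0009, -1], [-0.051, 0.0, 0.0, 0.0, -0.0007, 0.0009, -1], [-0.051, 0.0, 0.0, 0.0, -0.0008, 0.0009, -1], [0.047, 0.0, 0.0, 0.0, 0.0007, 0.0009, -1], [0.048, 0.0, 0.0, 0.0, 0.0007, 0.0009, -1], [0.047, 0.0, 0.0, 0.0, 0.0007, 0.0009, -1], [0.048, 0.0, 0.0, 0.0, 0.0007, 0.0009, -1]]
```

apply_moves(moves=[[-0.051,0,0,0,-0.0008,0.0009,-1],[-0.051,0,0,0,-0.0008,0.0009,-1],[-0.051,0,0,0,-0.0007,0.0009,-1],[-0.051,0,0,0,-0.0008,0.0009,-1],[0.047,0,0,0,0.0007,0.0009,-1],[0.048,0,0,0,0.0007,0.0009,-1],[0.047,0,0,0,0.0007,0.0009,-1],[0.048,0,0,0,0.0007,0.0009,-1]])

```text
clock: 16.52
tcp_pos: [0.6027, -0.2419, 0.2461]
orientation: [2.134, 2.298, 0.009]
contact_force: [-3.2, 2.5, 4.9]
grip_width: 0.0148
gripper_force: 100.6
```

```bash
python3 -c "
from ctl import *
im,ph=shot('s14.npz'); print(delta(im))"
```

```text
t 16.5167 p [ 0.6027 -0.2419  0.2461] yaw 94.24 phi [-0.0076  0.0001  0.    ] F [-3.22  2.54  4.88] M [ 0.483  1.245 -0.115] w 0.0148 100.6
(np.float64(0.006437768240343348), 13)
```

apply_moves(moves=[[0,0,0,0,0,-0.0004,-1],[0.07,0,0,0,0.001,-0.0004,-1],[0,0,0,0,0,0,-1],[0,0,0,0,0,0,1],[0,0,0,0,0,0,1],[0,0,0,0,0,0,1],[0,0,0,0,0,0,1],[0,0,0,0,0,0,1]], grip_force=40)

```text
clock: 17.23
tcp_pos: [0.6035, -0.2421, 0.2461]
orientation: [2.138, 2.301, 0.0]
contact_force: [-1.2, -0.2, -0.2]
grip_width: 0.074
gripper_force: 0.0
```

apply_moves(moves=[[0,0,0,0,0,0,1],[0,0,0,0,0,0,1],[0,0,0,0,0,0,1],[0,0,0,0,0,0,1],[0,0,0,0,0,0,1],[0,0,0,0,0,0,1],[0,0,0,0,0,0,1],[0,0,0,0,0,0,1]])

```text
clock: 17.9
tcp_pos: [0.6032, -0.2418, 0.2457]
orientation: [-2.138, -2.302, 0.0]
contact_force: [0.1, 0.4, -0.7]
grip_width: 0.0856
gripper_force: 0.0
```

```bash
python3 -c "
from ctl import *
im,ph=shot('s15.npz'); print(delta(im)); cv2.imwrite('pics/s15.png',im)"
```

```text
t 17.9 p [ 0.6032 -0.2418  0.2457] yaw 94.22 phi [ 0.0002  0.     -0.    ] F [ 0.15  0.37 -0.74] M [-0.004 -0.018 -0.009] w 0.0856 0.0
(np.float64(0.006437768240343348), 13)
```

View pics/s15.png

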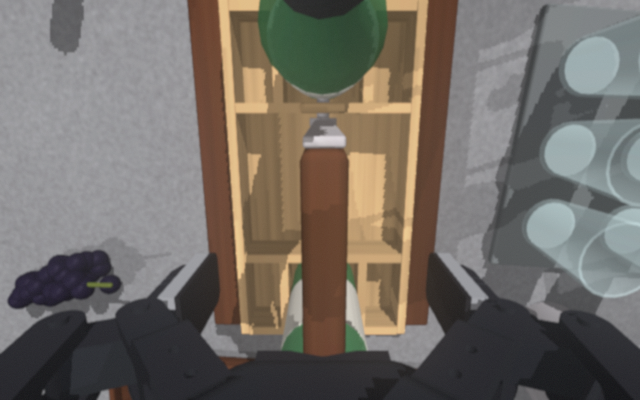

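The fingers are open at 86 mm. The caddy sits level on the riser with even margins, riser edges at columns about 205 and 445. Now I'll retreat straight up.

apply_moves(moves=[[0,0,0,0,0,-0.008,1],[0,0,0,0,0,-0.014,1],[0,0,0,0,0,-0.02,1],[0,0,0,0,0,-0.025,1],[0,0,0,0,0,-0.025,1],[0,0,0,0,0,-0.025,1],[0,0,0,0,0,-0.02,1],[0,0,0,0,0,-0.01,1]])

```text
clock: 18.62
tcp_pos: [0.6038, -0.2426, 0.3965]
orientation: [2.136, 2.299, 0.003]
contact_force: [0.9, -1.3, -0.4]
grip_width: 0.0853
gripper_force: 0.0
```

apply_moves(moves=[[0,0,0,0,0,0,1],[0,0,0,0,0,0,1],[0,0,0,0,0,0,1],[0,0,0,0,0,0,1],[0,0,0,0,0,0,1],[0,0,0,0,0,0,1],[0,0,0,0,0,0,1],[0,0,0,0,0,0,1]])

```text
clock: 19.28
tcp_pos: [0.6032, -0.2419, 0.3924]
orientation: [-2.138, -2.301, 0.001]
contact_force: [0.3, -0.5, 0.0]
grip_width: 0.085
gripper_force: 0.0
```

```bash
python3 -c "
from ctl import *
im,ph=shot('s16.npz'); b=grab_frame('side')
cv2.imwrite('pics/end.png',np.hstack([cv2.resize(im,(400,250)),cv2.resize(b[60:400,200:540],(400,400))[:250] if 0 else cv2.resize(b,(400,250))]))"
```

```text
t 19.2833 p [ 0.6032 -0.2419  0.3924] yaw 94.22 phi [ 0.0006  0.0001 -0.    ] F [ 0.35 -0.5   0.05] M [-0.04   0.006  0.034] w 0.085 0.0
```

View pics/end.png

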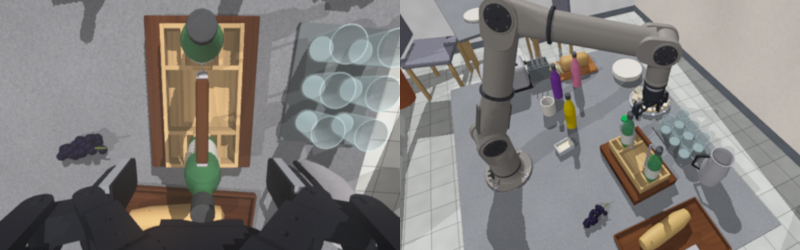

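The caddy stands in the middle of the riser with both bottles upright and the gripper clear; nothing else has moved.

```bash
python3 -c "
from bench import order
print(order.hand_in())"
```

```text
the job is handed in; nothing more can be done
None
```

The caddy was carried level for about 9 s and set down flat in the middle of the riser with both bottles upright; I let go, retreated and handed the job in, though hand-in returned no verdict.

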